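# Carry tested parts over in test order

## Task

The four parts standing in a row on the test rack are known only by their order, so move them one by one into the green carry tray in that same order: the part nearest the rack's red terminal box goes into the bay next to the tray's steel post, and so on down the row. Stand each one upright on its bay's dark pad, flat on the floor between the ribs, one to a bay; carry each part in the gripper and set it down, never drop it from a height.

Things in the scene. Friction and masses are not known exactly. Their poses are not given: they have to be found in the camera images.
- capacitor_center (a point): Large electrolytic capacitor: upright black cylinder, 35 mm diameter, 60 mm tall, with a bare aluminium top. The point is its centre, half-way up (30 mm above its underside); z is up. Loose, on its socket, turned up to 0.2 rad from it. Take it anywhere round its side.
- relay_center (a point): Power relay: upright plain white plastic box, 30 mm (x) by 36 mm (y) by 52 mm tall. The point is its centre, half-way up (26 mm above its underside); z is up. Loose, on its socket, turned up to 0.2 rad from it. It is 36 mm wide along its own y, a good way to take it from above.
- transformer_center (a point): Small transformer: dark steel core 42 mm (x) by 18 mm (y) by 46 mm tall, with a copper-coloured winding block 28 mm (x) by 36 mm (y) by 30 mm tall through its middle, bulging out on both y sides. The point is its centre, half-way up (23 mm above its underside); z is up. Loose, on its socket, turned up to 0.2 rad from it. It is 36 mm wide along its own y, a good way to take it from above.
- heatsink_center (a point): Finned aluminium heat sink: upright block 40 mm (x) by 36 mm (y) by 48 mm tall, with six thin upright fins across x. The point is its centre, half-way up (24 mm above its underside); z is up. Loose, on its socket, turned up to 0.2 rad from it. It is 36 mm wide along its own y, a good way to take it from above.
- socket_capacitor: Test socket on which the capacitor stands at the start: fixed grey block 54 x 54 x 14 mm (all alike), top 20 mm above the table; one of four in a straight row, 64 mm apart, in changing order. Origin: centre of underside. x runs along the row, away from the red terminal box (70 mm wide, 49 mm tall), which is at the row's end nearest the robot, 52 mm from the first socket's centre.
- socket_relay: Test socket on which the relay stands at the start: fixed grey block 54 x 54 x 14 mm (all alike), top 20 mm above the table; one of four in a straight row, 64 mm apart, in changing order. Origin: centre of underside. x runs along the row, away from the red terminal box (70 mm wide, 49 mm tall), which is at the row's end nearest the robot, 52 mm from the first socket's centre.
- socket_transformer: Test socket on which the transformer stands at the start: fixed grey block 54 x 54 x 14 mm (all alike), top 20 mm above the table; one of four in a straight row, 64 mm apart, in changing order. Origin: centre of underside. x runs along the row, away from the red terminal box (70 mm wide, 49 mm tall), which is at the row's end nearest the robot, 52 mm from the first socket's centre.
- socket_heatsink: Test socket on which the heatsink stands at the start: fixed grey block 54 x 54 x 14 mm (all alike), top 20 mm above the table; one of four in a straight row, 64 mm apart, in changing order. Origin: centre of underside. x runs along the row, away from the red terminal box (70 mm wide, 49 mm tall), which is at the row's end nearest the robot, 52 mm from the first socket's centre.
- tray: Fixed green tray plate, 312 (x) by 100 (y) by 6 mm thick, four open bays in a row along x, each with a flush dark 50 mm square pad. Origin: centre of underside, on the table, z up. Bay centres at x = -96, -32, 32, 96 mm, y = 0, floor 6 mm above the table. Ribs 3 mm thick, 8 mm above the floor, lie across at x = -128, -64, 0, 64, 128 mm; the y sides are open.
- post: Upright steel post, 14 mm diameter, top 56 mm above the table, on a dark 22 x 60 mm foot fixed to one end of the tray; it marks the first bay. Origin: centre of the foot's underside, 6 mm above the table, at x = -143 or +143 mm in the tray's frame (which end changes). The other end has a like flat foot with no post.
Mind the look-alikes: they are no part of the job. What is shaped like the part that bears transformer_center but yellow is not meant. What is shaped like the part that bears capacitor_center but yellow is not meant.

How it is judged:
By the outcome, as a careful person would: the job done as asked, in the order asked, and still so for the second after the job is handed in, with the robot touching nothing.
It also fails if it takes over 120 s, if anything falls off the work surface, if the arm or the gripper's body presses on something with over 40 N, if the wrist force passes 120 N, or if a joint passes its speed limit or range.

## Robot

A 6-joint arm with a two-finger parallel gripper is mounted at the origin on the work surface. World frame = base frame: x ahead of the robot, y to its left, z up, the work surface at z = 0. Lengths are in m, angles in degrees, forces in N, time in s.
With the tool pointing down it reaches from about 0.4 to 0.825 m from the base axis. Payload 7 kg.
Tool frame: the origin (TCP) lies midway between the tips of the shut fingers; the grasp point (between the pads) lies 19 mm behind it; z points along the fingers, y is the line along which they close (so a half turn about z gives the same grasp; the last joint's range is limited). The gripper opens to 88 mm and grips with 3 to 60 N. Pads are 19 mm wide; open, the fingers measure 130 mm over their backs; the gripper's body (78 mm by 193 mm) begins 47 mm behind the grasp point.
Start: joints at [92.939, 20.546, 0.682, 0, -70.136, -16.507], TCP at [0.158, 0.656, 0.227] pointing down, gripper open.
Joint ranges: [-176.03, 176.03], [-82.01, 121.73], [-58.28, 71.71], [-173.87, 95.51], [-174.79, -0.11], [-173.66, 173.66]. Speed limits (degrees/s): [136.94, 136.94, 172.46, 180, 180, 180].

## Interface

Orientations are given as [roll, pitch, yaw] about the fixed x, y, z axes, in that order (R = Rz(yaw) Ry(pitch) Rx(roll)).
In Python, from plant import r, eyes, workorder gives the robot as it stands.
- The arm moves only by the tool step_arm, never from a script. Its argument "plan" is a list of rows, each a list of 5 numbers: the shift along the tool's x, y, z each as a share of 25 cm, from -1 to 1, then the turn about the tool's z as a share of 60 degrees, from -1 to 1, then the finger opening in mm, from 0 to 87.6. In form: [[x, y, z, turn, jaw], ...]. A call has 1 to 12 rows; each row is the pose to reach, as a shift and turn from the pose commanded when the call began, along the tool's axes at that moment; what a row does not reach only later rows make up. A row lasts 1/12 s, in which the tool goes at most 41.7 mm and 7.16 degrees, less where a joint would pass 70% of its speed; a pose out of reach is approached as far as the arm can. A call with a number of a shift or a turn outside -1 to 1 is refused whole. A call with a gripper value outside its range is refused whole. The fingers move at their own pace and stop on an object; "newtons" is the grip in N (left out, the last holds). Time passes only in rows, so rows that repeat a pose let the fingers close. It gives the time, the measured TCP pose, the force, the opening and the grip force at its end, in the units of the state.
- r.get_state(): the state, without advancing time (a new reading comes with each control period).
- eyes.capture(name): name is "side" or "top"; returns the picture (480x640x3 uint8, red, green, blue); there is no depth.
- eyes.camera_model(name): a dict with "fov_y" (degrees; the focal length in pixels is half the picture's height over the tangent of half this angle, whatever the lens; pixels are square), "cx", "cy" (the principal point, pixels), "world_to_cam" (4x4, takes a point from world to camera coordinates). Camera axes: x right, y up, looking along -z (the intrinsics and any distortion apply to the point x, -y, -z); pixel columns grow to the right and rows downward; lengths in m; the calibration is good to about 2 mm. A picture is of the moment at which its call begins. camera_model takes no time and is no camera call.
- workorder.close_job(): hands the job in; it is judged then, once.
The state is a dict: "time_s": time; "joints": joint angles; "qd": joint speeds; "joint_torque": joint torques, N m; "tcp_pos": TCP position; "eef_rot": TCP orientation; "contact_force": force on the tool from outside, world axes, zero at the start; "moment": the same for the moment, N m; "gripper_width": finger opening in m; "gripper_force": force on a finger pad.
Only numpy, scipy, OpenCV 4.12 (cv2) and the standard library are available. Lean on these libraries where they do the work, as an engineer would, in place of code of your own. Each camera call takes 0.05 s, during which the arm holds its last target. There are 200 camera calls.

## Working session

There is one attempt and no reset: what is moved stays moved. The work goes in short steps, Python scripts to look and compute and a tool call to move; the robot and the scene stay as the last step left them, time stands still between calls to the robot, and variables do not carry over. Pictures are saved under pics/ and viewed, at most 14 in all, crops included, and the job is handed in when it is done.

Besides the shell and the picture viewer there is one more tool, called as name([rows], argument=value, ...), one row to a line, values as JSON. step_arm: Moves the arm, as the interface text tells. Its arguments: {"type":"object","properties":{"plan":{"type":"array"},"newtons":{"type":"number"}},"required":["plan"]}

```bash
mkdir -p pics
python3 - <<'E'
from plant import r, eyes, workorder
import cv2
for n in("top","side"):
    cv2.imwrite(f"pics/{n}0.png",eyes.capture(n)[:,:,::-1]); print(n,eyes.camera_model(n))
print(r.get_state())
E
```

```text
top {'fov_y': 55.35965284242561, 'cx': 320.4882910369887, 'cy': 232.9874527158, 'world_to_cam': array([[-0.01924128, -0.9992872 ,  0.03247876, -0.03723908],
       [ 0.993357  , -0.01542073,  0.11403537, -0.52773964],
       [-0.11345324,  0.03445719,  0.99294565, -0.79176449],
       [ 0.        ,  0.        ,  0.        ,  1.        ]])}
side {'fov_y': 49.90425199411546, 'cx': 314.8849814593313, 'cy': 247.53625901675574, 'world_to_cam': array([[ 0.96693538, -0.25375025, -0.0254319 , -0.51976057],
       [ 0.14592627,  0.46874888,  0.87119459, -0.12639068],
       [-0.20914467, -0.84610005,  0.49027871, -1.03866181],
       [ 0.        ,  0.        ,  0.        ,  1.        ]])}
{'time_s': 0.1, 'joints': array([ 9.29408583e+01,  2.05886734e+01,  6.38796296e-01, -1.85703994e-02,
       -7.01350803e+01, -1.65059942e+01]), 'qd': array([ 0.00609897, -0.05675658,  0.11821562,  0.01470113,  0.00575091,
        0.03336462]), 'joint_torque': array([-2.18718931e-03, -5.84167564e+01,  2.93749917e+01,  7.01550141e+00,
        1.01355326e-02, -5.56692817e-05]), 'tcp_pos': array([0.15825047, 0.65573754, 0.22569687]), 'eef_rot': array([ 1.79913583e+02, -7.40133049e-03, -1.35714535e+01]), 'contact_force': array([-0.69194841, -0.94440161, -0.18545191]), 'moment': array([-0.02468015,  0.01084937, -0.01225745]), 'gripper_force': 0.0, 'gripper_width': 0.08771858973197451}
```

View pics/top0.png

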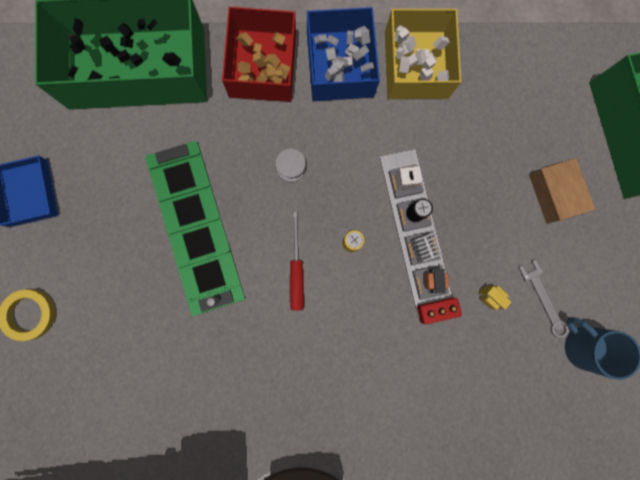

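View pics/side0.png

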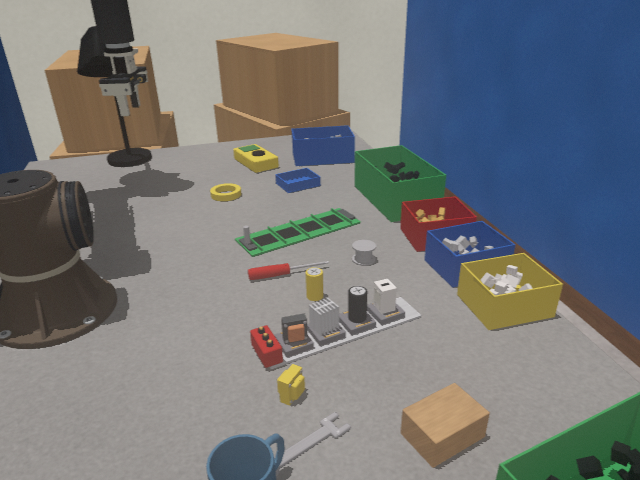

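The order from the red box is transformer (432,280), heatsink (425,247), capacitor (422,208), relay (410,176). The tray's post is at its near end (210,301), with its bays running up to (180,178).

```bash
cat > h.py <<'E'
import numpy as np, cv2
from plant import r, eyes, workorder
def ray(n,u,v):
    m=eyes.camera_model(n); f=240/np.tan(np.radians(m["fov_y"]/2)); T=m["world_to_cam"]
    d=T[:3,:3].T@np.array([(u-m["cx"])/f,-(v-m["cy"])/f,-1]); o=-T[:3,:3].T@T[:3,3]; return o,d
def at(n,u,v,z):
    o,d=ray(n,u,v); return o+d*(z-o[2])/d[2]
def proj(n,p):
    m=eyes.camera_model(n); f=240/np.tan(np.radians(m["fov_y"]/2)); T=m["world_to_cam"]
    c=T[:3,:3]@np.asarray(p,float)+T[:3,3]; return np.array([m["cx"]+f*c[0]/-c[2],m["cy"]-f*c[1]/-c[2]])
def crop(n,x,y,w,h,k,out,img=None):
    i=eyes.capture(n)[:,:,::-1] if img is None else img
    cv2.imwrite(out,cv2.resize(i[y:y+h,x:x+w],None,fx=k,fy=k,interpolation=cv2.INTER_CUBIC))
E
python3 - <<'E'
from h import *
t=cv2.imread("pics/top0.png");s=cv2.imread("pics/side0.png")
a=cv2.resize(t[140:330,370:480],None,fx=3.15,fy=3.15,interpolation=2)
b=cv2.resize(t[135:325,140:250],None,fx=3.15,fy=3.15,interpolation=2)
cv2.imwrite("pics/c1.png",cv2.hconcat([b,a])[:600])
crop("side",230,260,200,110,4,"pics/c2.png",s)
print(ray("top",320,240),ray("side",320,240))
E
```

```text
(array([ 0.4336891 , -0.01806869,  0.84756957]), array([ 0.09824842, -0.03315435, -0.99472815])) (array([ 0.30378802, -0.9514557 ,  0.60612615]), array([ 0.2208654 ,  0.85043244, -0.4778022 ]))
```

View pics/c1.png

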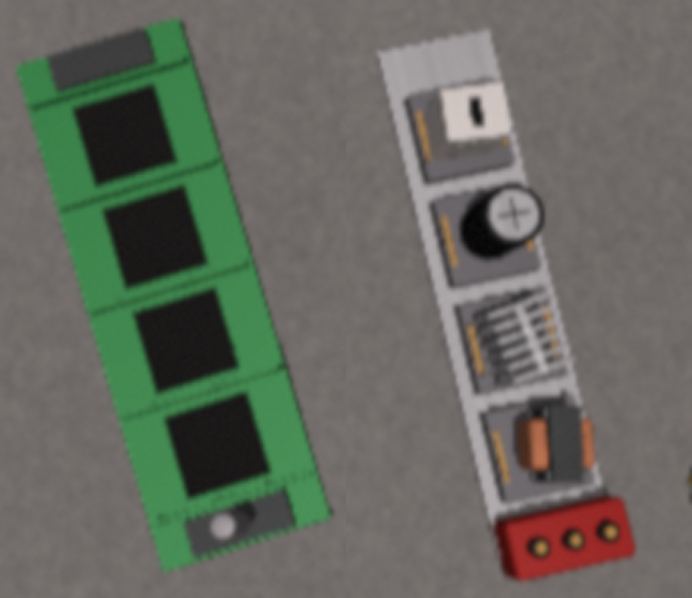

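View pics/c2.png

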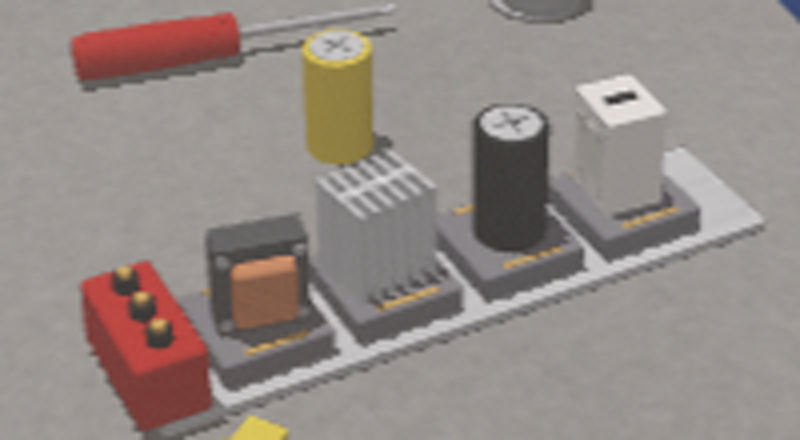

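Run:
```python
from h import *
from scipy.optimize import least_squares
T=lambda x,y:(370+(x-346)/3.15,140+y/3.15); L=lambda x,y:(140+x/3.15,135+y/3.15); S=lambda x,y:(230+x/4,260+y/4)
print("bays")
for p in[(218,446),(186,340),(155,237),(126,135)]: print(at("top",*L(*p),.006)[:2])
print("post",at("top",*L(222,527),.056)[:2])
for n,z,a,b,d in[("tr",.066,(571,440),(257,233),[(587,477),(552,402)]),("hs",.068,(532,337),(377,184),[(547,375),(517,300)]),("cap",.080,(515,213),(511,122),None),("rel",.072,(474.5,113),(621,99),[(477.5,140),(471.5,86.5)])]:
    A=at("top",*T(*a),z)[:2];B=at("side",*S(*b),z)[:2]; print(n,A.round(4),B.round(4))
    if d: v=np.subtract(at("top",*T(*d[1]),z),at("top",*T(*d[0]),z)); print("  yaw x",np.degrees(np.arctan2(v[1],v[0])))
E=[(484,408),(580,385),(601,487),(506,500)]
for E in ([(484,408),(506,500)],[(457,307),(479,394)],[(430,200),(453,287)],[(405,95),(427,182)]):
    print([at("top",*T(*p),.02)[:2].round(4) for p in E])
```

```text
bays
[0.45321295 0.15666939]
[0.51495841 0.1756503 ]
[0.57586558 0.19431896]
[0.63707425 0.21209022]
post [0.40848706 0.14378491]
tr [ 0.4392 -0.2512] [ 0.4373 -0.2487]
  yaw x 22.794064799328822
hs [ 0.4956 -0.2318] [ 0.4956 -0.2318]
  yaw x 19.46323233013269
cap [ 0.5624 -0.2224] [ 0.5621 -0.2195]
rel [ 0.6201 -0.2044] [ 0.621  -0.2052]
  yaw x 3.9251306740396976
[array([ 0.4588, -0.2151]), array([ 0.406 , -0.2256])]
[array([ 0.5176, -0.2018]), array([ 0.4669, -0.2126])]
[array([ 0.5808, -0.1885]), array([ 0.5293, -0.2   ])]
[array([ 0.6439, -0.176 ]), array([ 0.5916, -0.1871])]
```

```bash
cat >> h.py <<'E'
def go(*targets, q=None):
    """targets (x,y,z,yaw): shares for the next call, all from the present pose"""
    s=r.get_state(); p,a=s["tcp_pos"],s["eef_rot"]
    if q: p,a=np.array(q[:3]),np.array([180,0,q[3]])
    t=np.radians(a[2]); X=np.array([np.cos(t),np.sin(t),0]); Y=np.array([np.sin(t),-np.cos(t),0])
    for g in targets:
        d=np.array(g[:3])-p; w=(a[2]-g[3]+90)%180-90
        print((np.array([d@X,d@Y,-d[2]])/.25).round(3),round(w/60,3))
    print(round(s["time_s"],2),p.round(4),a.round(2))
E
python3 - <<'E'
from h import *
go((.37,.52,.2,-13.57))
go((.49,.30,.2,-13.57),q=(.37,.52,.2,-13.57))
go((.52,.06,.2,-13.57),q=(.49,.30,.2,-13.57))
go((.49,-.17,.2,22.8),q=(.52,.06,.2,-13.57))
E
```

```text
[0.951 0.329 0.103] -0.0
0.1 [0.1583 0.6557 0.2257] [ 1.7991e+02 -1.0000e-02 -1.3570e+01]
[ 0.673  0.743 -0.   ] 0.0
0.1 [0.37 0.52 0.2 ] [180.     0.   -13.57]
[ 0.342  0.905 -0.   ] 0.0
0.1 [0.49 0.3  0.2 ] [180.     0.   -13.57]
[ 0.099  0.922 -0.   ] -0.606
0.1 [0.52 0.06 0.2 ] [180.     0.   -13.57]
```

step_arm([
  [0.95,0.33,0.1,0,60],
  [0.95,0.33,0.1,0,60],
  [0.95,0.33,0.1,0,60],
  [0.95,0.33,0.1,0,60],
  [0.95,0.33,0.1,0,60],
  [0.95,0.33,0.1,0,60],
  [0.95,0.33,0.1,0,60],
], newtons=20)

```text
time_s: 0.68
tcp_pos: [0.3739, 0.5158, 0.2003]
eef_rot: [179.8, -0.0, -13.8]
contact_force: [-1.2, -0.4, -0.4]
gripper_width: 0.0605
gripper_force: 0.0
```

step_arm([
  [0.67,0.74,0,0,60],
  [0.67,0.74,0,0,60],
  [0.67,0.74,0,0,60],
  [0.67,0.74,0,0,60],
  [0.67,0.74,0,0,60],
  [0.67,0.74,0,0,60],
  [0.67,0.74,0,0,60],
])

```text
time_s: 1.27
tcp_pos: [0.491, 0.2956, 0.2014]
eef_rot: [179.9, 0.0, -13.8]
contact_force: [-0.4, 0.9, 0.4]
gripper_width: 0.0599
gripper_force: 0.0
```

step_arm([
  [0.34,0.9,0,0,60],
  [0.34,0.9,0,0,60],
  [0.34,0.9,0,0,60],
  [0.34,0.9,0,0,60],
  [0.34,0.9,0,0,60],
  [0.34,0.9,0,0,60],
  [0.34,0.9,0,0,60],
])

```text
time_s: 1.85
tcp_pos: [0.5187, 0.0579, 0.2014]
eef_rot: [179.9, 0.0, -13.8]
contact_force: [0.0, -0.6, 0.3]
gripper_width: 0.0601
gripper_force: 0.0
```

step_arm([
  [0.1,0.92,0,-0.6,60],
  [0.1,0.92,0,-0.6,60],
  [0.1,0.92,0,-0.6,60],
  [0.1,0.92,0,-0.6,60],
  [0.1,0.92,0,-0.6,60],
  [0.1,0.92,0,-0.6,60],
  [0.1,0.92,0,-0.6,60],
])

```text
time_s: 2.43
tcp_pos: [0.488, -0.1715, 0.2012]
eef_rot: [180.0, 0.1, 22.5]
contact_force: [0.0, 1.0, 0.2]
gripper_width: 0.0601
gripper_force: 0.0
```

Run:
```python
from h import *
go((.4385,-.250,.11,22.8),(.4385,-.250,.028,22.8))
print(at("top",495,297,.03))
```

```text
[-0.303  0.214  0.365] -0.005
[-0.303  0.214  0.693] -0.005
2.43 [ 0.488  -0.1715  0.2012] [1.800e+02 8.000e-02 2.252e+01]
[ 0.40672377 -0.35727933  0.03      ]
```

step_arm([
  [-0.3,0.21,0.3,0,60],
  [-0.3,0.21,0.3,0,60],
  [-0.3,0.21,0.3,0,60],
  [-0.3,0.21,0.4,0,60],
  [-0.3,0.21,0.5,0,60],
  [-0.3,0.21,0.6,0,60],
  [-0.3,0.21,0.69,0,60],
  [-0.3,0.21,0.69,0,60],
])

```text
time_s: 3.1
tcp_pos: [0.4372, -0.2434, 0.0251]
eef_rot: [-179.8, 0.3, 22.4]
contact_force: [-0.8, -0.7, -0.6]
gripper_width: 0.06
gripper_force: 0.0
```

Run:
```python
from h import *
go((.4385,-.250,.028,22.8))
crop("side",230,240,150,110,4,"pics/g1.png")
```

```text
[-0.005  0.026 -0.011] -0.007
3.1 [ 0.4372 -0.2434  0.0251] [-179.76    0.34   22.36]
```

View pics/g1.png

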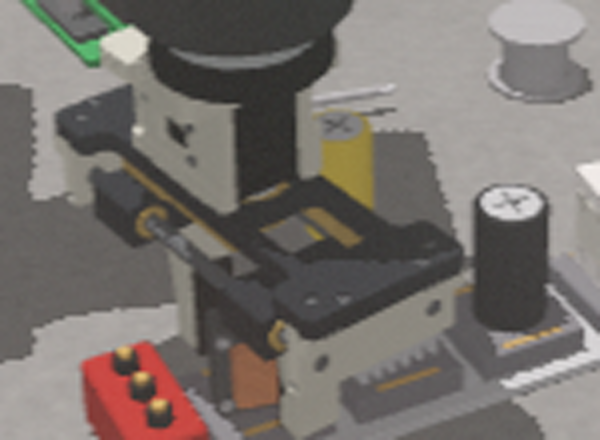

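The fingers straddle the transformer's copper winding at (255,375 in the crop), clear of the box and heatsink. I'll let it settle, then close.

step_arm([
  [0,0,0,0,60],
  [0,0,0,0,60],
  [0,0,0,0,60],
])

```text
time_s: 3.4
tcp_pos: [0.4414, -0.2442, 0.0305]
eef_rot: [179.9, -0.1, 22.5]
contact_force: [-0.5, -0.6, 0.0]
gripper_width: 0.0599
gripper_force: 0.0
```

Run:
```python
from h import *
go((.4385,-.250,.028,22.8))
eyes.capture("top");go((.4385,-.250,.028,22.8))
eyes.capture("top");go((.4385,-.250,.028,22.8))
```

```text
[-0.019  0.017  0.01 ] -0.006
3.4 [ 0.4414 -0.2442  0.0305] [ 1.7992e+02 -1.3000e-01  2.2450e+01]
[-0.019  0.017  0.01 ] -0.006
3.45 [ 0.4412 -0.2442  0.0305] [ 1.7992e+02 -1.3000e-01  2.2450e+01]
[-0.018  0.018  0.009] -0.006
3.5 [ 0.4411 -0.2442  0.0303] [ 1.7993e+02 -1.1000e-01  2.2440e+01]
```

step_arm([
  [-0.018,0.018,0.01,0,60],
  [-0.018,0.018,0.01,0,60],
  [-0.018,0.018,0.01,0,30],
  [-0.018,0.018,0.01,0,30],
  [-0.018,0.018,0.01,0,30],
  [-0.018,0.018,0.01,0,30],
  [-0.018,0.018,0.01,0,30],
  [-0.018,0.018,0.01,0,30],
], newtons=20)

```text
time_s: 4.17
tcp_pos: [0.4374, -0.2499, 0.0265]
eef_rot: [-180.0, 0.0, 22.4]
contact_force: [-0.7, 0.8, 2.5]
gripper_width: 0.0424
gripper_force: 20.0
```

step_arm([
  [0,0,-0.1,0,30],
  [0,0,-0.25,0,30],
  [0,0,-0.4,0,30],
  [0,0,-0.4,0,30],
  [0,0,-0.4,0,30],
])

```text
time_s: 4.58
tcp_pos: [0.4395, -0.2503, 0.1287]
eef_rot: [179.8, -0.3, 22.4]
contact_force: [0.4, 0.9, -3.0]
gripper_width: 0.042
gripper_force: 20.0
```

Run:
```python
from h import *
print(r.get_state()["gripper_width"])
go((.49,-.05,.13,22.5))
go((.4534,.157,.13,16.8),(.4534,.157,.035,16.8),q=(.49,-.05,.13,22.5))
```

```text
0.042004424487964535
[ 0.493 -0.663 -0.005] -0.001
4.58 [ 0.4395 -0.2503  0.1287] [179.84  -0.27  22.44]
[ 0.182 -0.821 -0.   ] 0.095
[ 0.182 -0.821  0.38 ] 0.095
4.58 [ 0.49 -0.05  0.13] [180.    0.   22.5]
```

Run:
```python
from h import *
s=cv2.resize(eyes.capture("side")[130:380,200:400,::-1],None,fx=2.4,fy=2.4,interpolation=2)
t=cv2.resize(eyes.capture("top")[180:380,390:520,::-1],None,fx=2.4,fy=2.4,interpolation=2)
t=cv2.copyMakeBorder(t,0,600-len(t),0,0,0)
cv2.imwrite("pics/g2.png",cv2.hconcat([s,t])[:,:800])
```

```text
(no output)
```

View pics/g2.png

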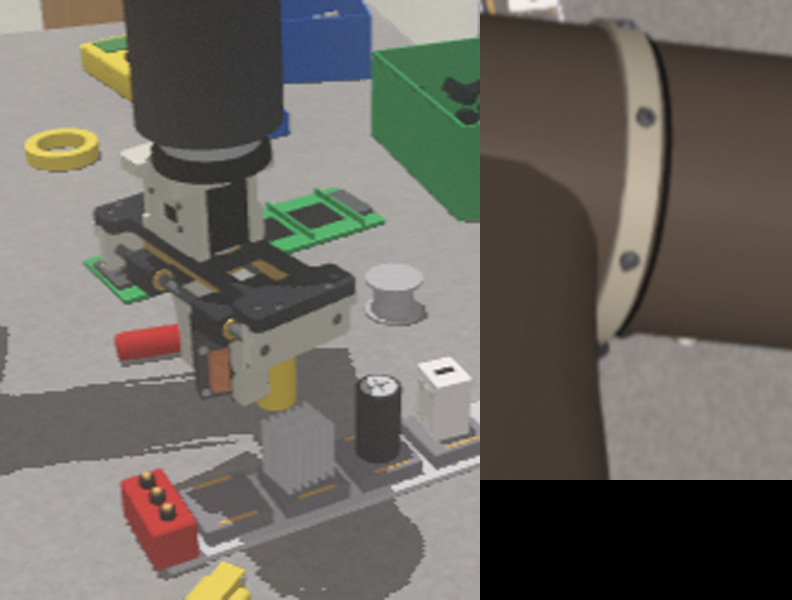

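Run:
```python
from h import *
s=cv2.imread("pics/side0.png");t=cv2.imread("pics/top0.png")
a=cv2.resize(s[305:350,275:320],None,fx=9,fy=9,interpolation=2)
b=cv2.resize(t[260:305,408:453],None,fx=9,fy=9,interpolation=2)
c=cv2.convertScaleAbs(cv2.hconcat([a[:,:400],b[:,:400]]),alpha=1.6,beta=10)
cv2.imwrite("pics/c3.png",c)
```

```text
(no output)
```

View pics/c3.png

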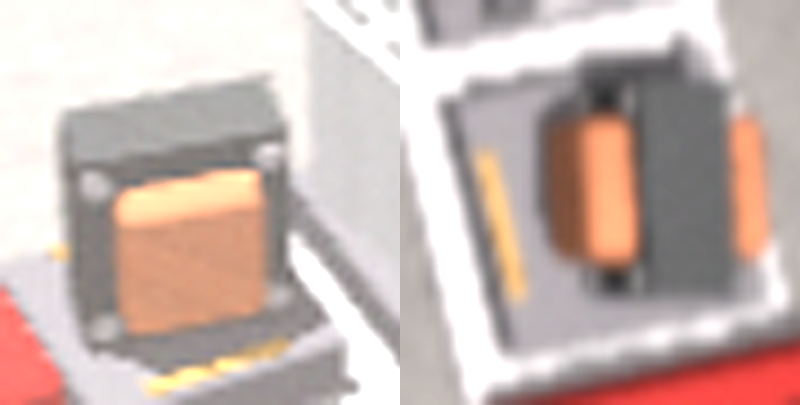

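The core's top edges are vertical in the top crop (x 640 and 728), so its yaw is about 2°, not 22°, and the grip is diagonal. I'll set it back on its socket, open, turn and regrasp.

step_arm([
  [0,0,0.1,0,30],
  [0,0,0.2,0,30],
  [0,0,0.3,0,30],
  [0,0,0.36,0,30],
  [0,0,0.39,0,30],
  [0,0,0.4,0,30],
  [0,0,0.4,0,30],
  [0,0,0.4,0,30],
])

```text
time_s: 5.35
tcp_pos: [0.4372, -0.25, 0.0259]
eef_rot: [-180.0, 0.1, 22.4]
contact_force: [-0.0, -0.1, -2.5]
gripper_width: 0.0424
gripper_force: 20.0
```

step_arm([
  [0,0,0.006,0,30],
  [0,0,0.006,0,30],
  [0,0,0.006,0,65],
  [0,0,0.006,0,65],
  [0,0,0.006,0,65],
  [0,0,0.006,0.1,65],
  [0,0,0.006,0.2,65],
  [0,0,0.006,0.31,65],
  [0,0,0.006,0.31,65],
  [0,0,0.006,0.31,65],
  [0,0,0.006,0.31,65],
])

```text
time_s: 6.27
tcp_pos: [0.4378, -0.2501, 0.025]
eef_rot: [180.0, -0.0, 4.0]
contact_force: [-0.6, 0.1, -0.9]
gripper_width: 0.0651
gripper_force: 0.0
```

step_arm([
  [0,0,0,0,30],
  [0,0,0,0,30],
  [0,0,0,0,30],
  [0,0,0,0,30],
  [0,0,0,0,30],
  [0,0,0,0,30],
])

```text
time_s: 6.77
tcp_pos: [0.4378, -0.25, 0.0251]
eef_rot: [-180.0, 0.0, 3.9]
contact_force: [0.6, 0.7, -0.1]
gripper_width: 0.0359
gripper_force: 19.8
```

step_arm([
  [0,0,-0.1,0,30],
  [0,0,-0.25,0,30],
  [0,0,-0.4,0,30],
  [0,0,-0.42,0,30],
  [0,0,-0.42,0,30],
  [0,0,-0.42,0,30],
])

```text
time_s: 7.27
tcp_pos: [0.4373, -0.2497, 0.1296]
eef_rot: [-180.0, -0.0, 3.8]
contact_force: [-0.1, 0.5, -2.8]
gripper_width: 0.0362
gripper_force: 19.8
```

Run:
```python
from h import *
print(r.get_state()["gripper_width"])
go((.49,-.05,.13,4))
go((.4534,.157,.13,16.8),(.4534,.157,.03,16.8),q=(.49,-.05,.13,4))
```

```text
0.03621306863488305
[ 0.264 -0.783 -0.001] -0.003
7.27 [ 0.4373 -0.2497  0.1296] [-1.7997e+02 -1.0000e-02  3.8100e+00]
[-0.088 -0.836 -0.   ] -0.213
[-0.088 -0.836  0.4  ] -0.213
7.27 [ 0.49 -0.05  0.13] [180   0   4]
```

step_arm([
  [0.13,-0.39,0,0,30],
  [0.264,-0.783,0,0,30],
  [0.264,-0.783,0,0,30],
  [0.264,-0.783,0,0,30],
  [0.264,-0.783,0,0,30],
  [0.264,-0.783,0,0,30],
  [0.264,-0.783,0,0,30],
  [0.264,-0.783,0,0,30],
])

```text
time_s: 7.93
tcp_pos: [0.4892, -0.0502, 0.1282]
eef_rot: [180.0, 0.2, 3.9]
contact_force: [-0.1, -0.6, -2.7]
gripper_width: 0.0361
gripper_force: 19.8
```

step_arm([
  [-0.09,-0.836,0,-0.213,30],
  [-0.09,-0.836,0,-0.213,30],
  [-0.09,-0.836,0,-0.213,30],
  [-0.09,-0.836,0,-0.213,30],
  [-0.09,-0.836,0,-0.213,30],
  [-0.09,-0.836,0,-0.213,30],
  [-0.09,-0.836,0,-0.213,30],
  [-0.09,-0.836,0.2,-0.213,30],
  [-0.09,-0.836,0.36,-0.213,30],
  [-0.09,-0.836,0.36,-0.213,30],
  [-0.09,-0.836,0.36,-0.213,30],
  [-0.09,-0.836,0.36,-0.213,30],
])

```text
time_s: 8.93
tcp_pos: [0.4547, 0.1555, 0.0406]
eef_rot: [179.9, 0.1, 16.5]
contact_force: [-0.4, -0.3, -1.4]
gripper_width: 0.0359
gripper_force: 19.8
```

Run:
```python
from h import *
eyes.capture("top")
go((.4534,.157,.012,16.8))
crop("side",200,160,200,130,4,"pics/p1.png")
```

```text
[-0.007 -0.005  0.118] -0.004
8.98 [0.4554 0.1564 0.0415] [-1.800e+02 -8.000e-02  1.656e+01]
```

View pics/p1.png

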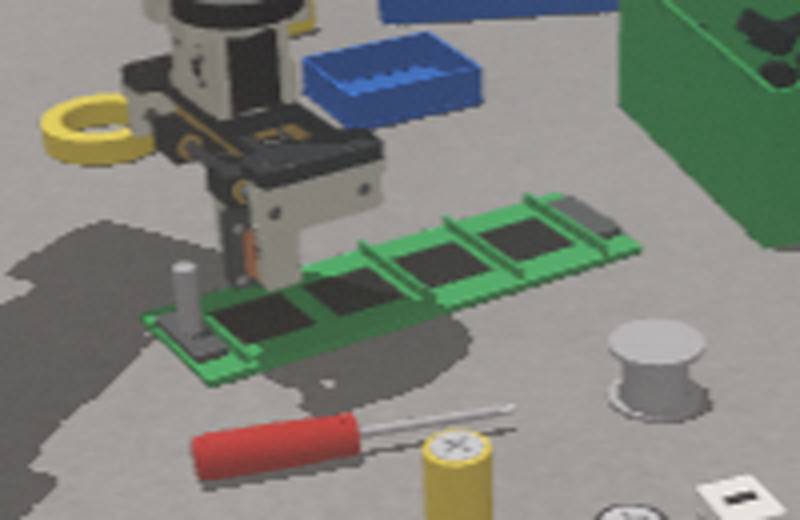

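The transformer hangs over the first bay's pad (260,318), next to the post (185,300). I'll lower and release it.

step_arm([
  [-0.007,-0.005,0.05,0,30],
  [-0.007,-0.005,0.08,0,30],
  [-0.007,-0.005,0.1,0,30],
  [-0.007,-0.005,0.118,0,30],
  [-0.007,-0.005,0.118,0,30],
  [-0.007,-0.005,0.118,0,30],
  [-0.007,-0.005,0.118,0,30],
])

```text
time_s: 9.62
tcp_pos: [0.4523, 0.1575, 0.0108]
eef_rot: [-180.0, -0.0, 16.6]
contact_force: [0.9, -0.2, -1.9]
gripper_width: 0.0363
gripper_force: 19.9
```

Run:
```python
from h import *
eyes.capture("top")
go((.4534,.157,.0112,16.8)); print(r.get_state()["contact_force"])
```

```text
[ 0.004  0.003 -0.002] -0.003
9.67 [0.4522 0.1575 0.0107] [-1.800e+02 -1.000e-02  1.662e+01]
[-0.40366246 -1.31239877 -2.70207732]
```

step_arm([
  [0.003,0,0.003,0,30],
  [0.003,0,0.006,0,30],
  [0.003,0,0.006,0,30],
])

```text
time_s: 9.92
tcp_pos: [0.4525, 0.1576, 0.0105]
eef_rot: [180.0, 0.0, 16.6]
contact_force: [-9.5, -1.0, 21.1]
gripper_width: 0.036
gripper_force: 19.9
```

step_arm([
  [0,0,-0.003,0,30],
  [0,0,-0.003,0,50],
  [0,0,-0.003,0,50],
  [0,0,-0.003,0,50],
  [0,0,-0.1,0,50],
  [0,0,-0.25,0,50],
  [0,0,-0.45,0,50],
  [0,0,-0.45,0,50],
  [0,0,-0.45,0,50],
])

```text
time_s: 10.67
tcp_pos: [0.4549, 0.1592, 0.1252]
eef_rot: [-179.8, -0.4, 16.6]
contact_force: [-0.1, 0.2, -0.5]
gripper_width: 0.0504
gripper_force: 0.0
```

Run:
```python
from h import *
from h import go
go((.49,-.05,.13,16.8))
s=cv2.resize(eyes.capture("side")[200:260,225:325,::-1],None,fx=5,fy=5,interpolation=2)
i=cv2.imread("pics/top0.png")
b=cv2.resize(i[225:275,398:448],None,fx=6,fy=6,interpolation=2)
cv2.imwrite("pics/p2.png",cv2.hconcat([s,b]))
```

```text
[-0.105  0.842 -0.019] -0.003
10.67 [0.4549 0.1592 0.1252] [-179.85   -0.4    16.64]
```

View pics/p2.png

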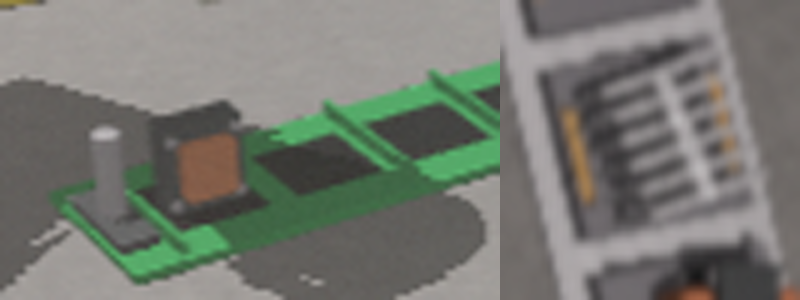

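The transformer stands upright in bay 1 beside the post. In the right crop the heatsink's mid bar runs (655,75)–(712,195). I'll compute its yaw, and the relay's, from both views.

Run:
```python
from h import *
S=lambda x,y:(230+x/4,260+y/4);T=lambda x,y:(398+(x-500)/6,225+y/6);T1=lambda x,y:(370+(x-346)/3.15,140+y/3.15)
def ang(n,a,b,z,f): v=at(n,*f(*b),z)-at(n,*f(*a),z); print(n,round(np.degrees(np.arctan2(v[1],v[0])),1),round(np.hypot(*v[:2])*1e3,1))
ang("side",(317,182),(393,150),.068,S);ang("side",(362,217),(436,185),.068,S);ang("side",(317,182),(362,217),.068,S);ang("side",(393,150),(436,185),.068,S)
ang("top",(712,195),(655,75),.068,T)
ang("side",(577,90),(630,75),.072,S);ang("side",(612,124),(665,108),.072,S);ang("side",(577,90),(612,124),.072,S);ang("side",(630,75),(665,108),.072,S)
ang("top",(447,143),(443,90),.072,T1);ang("top",(508,137),(500,83),.072,T1);ang("top",(447,143),(508,137),.072,T1)
```

```text
side 19.7 41.5
side 19.4 39.7
side -68.0 33.0
side -71.0 33.1
top 23.2 37.9
side 9.7 28.8
side 10.5 28.5
side -80.2 31.6
side -80.8 31.2
top 2.0 30.0
top 5.8 30.8
top -85.0 34.2
```

step_arm([
  [-0.1,0.84,-0.02,0,65],
  [-0.1,0.84,-0.02,0,65],
  [-0.1,0.84,-0.02,0,65],
  [-0.1,0.84,-0.02,0,65],
  [-0.1,0.84,-0.02,0,65],
  [-0.1,0.84,-0.02,0,65],
  [-0.1,0.84,-0.02,0,65],
  [-0.1,0.84,-0.02,0,65],
])

```text
time_s: 11.38
tcp_pos: [0.4882, -0.0513, 0.1253]
eef_rot: [-180.0, 0.1, 16.5]
contact_force: [-0.2, 0.1, -0.5]
gripper_width: 0.065
gripper_force: 0.0
```

Run:
```python
from h import *
eyes.capture("top")
go((.4956,-.2318,.13,20.5),(.4956,-.2318,.028,20.5))
```

```text
[-0.179  0.703 -0.018] -0.065
[-0.179  0.703  0.39 ] -0.065
11.43 [ 0.4884 -0.0505  0.1256] [-1.7999e+02  9.0000e-02  1.6590e+01]
```

step_arm([
  [-0.179,0.703,0,-0.065,65],
  [-0.179,0.703,0,-0.065,65],
  [-0.179,0.703,0,-0.065,65],
  [-0.179,0.703,0,-0.065,65],
  [-0.179,0.703,0,-0.065,65],
  [-0.179,0.703,0,-0.065,65],
  [-0.179,0.703,0,-0.065,65],
  [-0.179,0.703,0.1,-0.065,65],
  [-0.179,0.703,0.15,-0.065,65],
  [-0.179,0.703,0.15,-0.065,65],
  [-0.179,0.703,0.15,-0.065,65],
])

```text
time_s: 12.35
tcp_pos: [0.4962, -0.2303, 0.0888]
eef_rot: [-180.0, 0.1, 20.7]
contact_force: [0.8, -1.3, 0.6]
gripper_width: 0.065
gripper_force: 0.0
```

Run:
```python
from h import *
eyes.capture("top")
go((.4956,-.2318,.027,20.5))
```

```text
[-0.006  0.002  0.25 ] 0.003
12.4 [ 0.4969 -0.2307  0.0896] [179.98  -0.    20.65]
```

step_arm([
  [-0.006,0.002,0.1,0,65],
  [-0.006,0.002,0.2,0,65],
  [-0.006,0.002,0.25,0,65],
  [-0.006,0.002,0.25,0,65],
  [-0.006,0.002,0.25,0,65],
  [-0.006,0.002,0.25,0,65],
  [-0.006,0.002,0.25,0,30],
  [-0.006,0.002,0.25,0,30],
  [-0.006,0.002,0.25,0,30],
  [-0.006,0.002,0.25,0,30],
  [-0.006,0.002,0.25,0,30],
  [-0.006,0.002,0.25,0,30],
])

```text
time_s: 13.4
tcp_pos: [0.495, -0.2329, 0.0268]
eef_rot: [180.0, -0.0, 20.5]
contact_force: [-1.1, 1.9, 3.9]
gripper_width: 0.036
gripper_force: 20.0
```

Run:
```python
from h import *
eyes.capture("top")
go((.4956,-.2318,.13,20.5))
```

```text
[ 0.004 -0.003 -0.413] 0.0
13.45 [ 0.495  -0.2329  0.0268] [180.    -0.    20.51]
```

step_arm([
  [0,0,-0.1,0,30],
  [0,0,-0.25,0,30],
  [0,0,-0.4,0,30],
  [0,0,-0.42,0,30],
  [0,0,-0.42,0,30],
  [0,0,-0.42,0,30],
])

```text
time_s: 13.95
tcp_pos: [0.4948, -0.2328, 0.1315]
eef_rot: [-180.0, -0.0, 20.5]
contact_force: [-0.0, 0.2, -1.6]
gripper_width: 0.0362
gripper_force: 20.0
```

Run:
```python
from h import *
eyes.capture("top")
print(r.get_state()["gripper_width"])
go((.515,-.03,.13,20.5))
go((.5147,.1755,.13,16.8),(.5147,.1755,.04,16.8),q=(.515,-.03,.13,20.5))
```

```text
0.03572235243375699
[ 0.362 -0.731  0.002] -0.0
14.0 [ 0.4942 -0.2328  0.1306] [-1.7994e+02  6.0000e-02  2.0490e+01]
[ 0.287 -0.77  -0.   ] 0.062
[ 0.287 -0.77   0.36 ] 0.062
14.0 [ 0.515 -0.03   0.13 ] [180.    0.   20.5]
```

step_arm([
  [0.18,-0.365,0,0,30],
  [0.362,-0.731,0,0,30],
  [0.362,-0.731,0,0,30],
  [0.362,-0.731,0,0,30],
  [0.362,-0.731,0,0,30],
  [0.362,-0.731,0,0,30],
  [0.362,-0.731,0,0,30],
  [0.362,-0.731,0,0,30],
])

```text
time_s: 14.67
tcp_pos: [0.5148, -0.0301, 0.1301]
eef_rot: [-180.0, 0.2, 20.6]
contact_force: [-1.0, -0.4, -1.1]
gripper_width: 0.0358
gripper_force: 20.0
```

step_arm([
  [0.287,-0.77,0,0.062,30],
  [0.287,-0.77,0,0.062,30],
  [0.287,-0.77,0,0.062,30],
  [0.287,-0.77,0,0.062,30],
  [0.287,-0.77,0,0.062,30],
  [0.287,-0.77,0,0.062,30],
  [0.287,-0.77,0,0.062,30],
  [0.287,-0.77,0.2,0.062,30],
  [0.287,-0.77,0.36,0.062,30],
  [0.287,-0.77,0.36,0.062,30],
  [0.287,-0.77,0.36,0.062,30],
  [0.287,-0.77,0.36,0.062,30],
])

```text
time_s: 15.67
tcp_pos: [0.5161, 0.1742, 0.0423]
eef_rot: [179.9, 0.0, 16.7]
contact_force: [0.5, -0.2, -0.4]
gripper_width: 0.036
gripper_force: 20.0
```

Run:
```python
from h import *
eyes.capture("top")
go((.5147,.1755,.0135,16.8))
```

```text
[-0.008 -0.004  0.119] -0.001
15.72 [0.5168 0.1751 0.0432] [-1.800e+02 -1.000e-01  1.675e+01]
```

step_arm([
  [-0.008,-0.004,0.05,0,30],
  [-0.008,-0.004,0.08,0,30],
  [-0.008,-0.004,0.1,0,30],
  [-0.008,-0.004,0.115,0,30],
  [-0.008,-0.004,0.119,0,30],
  [-0.008,-0.004,0.119,0,30],
  [-0.008,-0.004,0.119,0,30],
])

```text
time_s: 16.3
tcp_pos: [0.5137, 0.1759, 0.0128]
eef_rot: [-180.0, -0.1, 16.8]
contact_force: [-2.5, -0.7, 5.9]
gripper_width: 0.0358
gripper_force: 20.0
```

step_arm([
  [0,0,0.002,0,30],
  [0,0,0.002,0,30],
])

```text
time_s: 16.47
tcp_pos: [0.5137, 0.1759, 0.0128]
eef_rot: [180.0, -0.1, 16.8]
contact_force: [-4.0, -1.2, 12.0]
gripper_width: 0.0359
gripper_force: 20.0
```

Contact; release.

step_arm([
  [0,0,-0.002,0,50],
  [0,0,-0.002,0,50],
  [0,0,-0.002,0,50],
  [0,0,-0.002,0,50],
  [0,0,-0.1,0,50],
  [0,0,-0.25,0,50],
  [0,0,-0.45,0,50],
  [0,0,-0.45,0,50],
  [0,0,-0.45,0,50],
])

```text
time_s: 17.22
tcp_pos: [0.5154, 0.1772, 0.1278]
eef_rot: [-179.9, -0.4, 16.8]
contact_force: [-0.9, -0.9, -0.6]
gripper_width: 0.05
gripper_force: 0.0
```

Run:
```python
from h import *
eyes.capture("top")
go((.54,-.02,.15,16.8))
go((.5622,-.2212,.15,16.8),q=(.54,-.02,.15,16.8))
```

```text
[-0.128  0.782 -0.098] -0.0
17.27 [0.5142 0.1765 0.1255] [-179.91   -0.21   16.79]
[-0.148  0.796 -0.   ] 0.0
17.27 [ 0.54 -0.02  0.15] [180.    0.   16.8]
```

step_arm([
  [-0.128,0.782,-0.1,0,65],
  [-0.128,0.782,-0.1,0,65],
  [-0.128,0.782,-0.1,0,65],
  [-0.128,0.782,-0.1,0,65],
  [-0.128,0.782,-0.1,0,65],
  [-0.128,0.782,-0.1,0,65],
  [-0.128,0.782,-0.1,0,65],
  [-0.128,0.782,-0.1,0,65],
])

```text
time_s: 17.93
tcp_pos: [0.5385, -0.0209, 0.1476]
eef_rot: [-180.0, 0.1, 16.7]
contact_force: [0.1, 0.4, 0.5]
gripper_width: 0.0651
gripper_force: 0.0
```

step_arm([
  [-0.148,0.796,0,0,65],
  [-0.148,0.796,0,0,65],
  [-0.148,0.796,0,0,65],
  [-0.148,0.796,0,0,65],
  [-0.148,0.796,0,0,65],
  [-0.148,0.796,0,0,65],
  [-0.148,0.796,0,0,65],
  [-0.148,0.796,0.1,0,65],
  [-0.148,0.796,0.2,0,65],
  [-0.148,0.796,0.2,0,65],
  [-0.148,0.796,0.2,0,65],
])

```text
time_s: 18.85
tcp_pos: [0.5604, -0.2201, 0.0977]
eef_rot: [-179.9, 0.2, 16.9]
contact_force: [0.0, 0.4, 0.4]
gripper_width: 0.065
gripper_force: 0.0
```

Run:
```python
from h import *
eyes.capture("top")
go((.5622,-.2212,.031,16.8))
```

```text
[0.002 0.003 0.273] 0.002
18.9 [ 0.5616 -0.2206  0.0992] [1.800e+02 5.000e-02 1.693e+01]
```

step_arm([
  [0.002,0.003,0.1,0,65],
  [0.002,0.003,0.2,0,65],
  [0.002,0.003,0.26,0,65],
  [0.002,0.003,0.273,0,65],
  [0.002,0.003,0.273,0,65],
  [0.002,0.003,0.273,0,65],
  [0.002,0.003,0.273,0,30],
  [0.002,0.003,0.273,0,30],
  [0.002,0.003,0.273,0,30],
  [0.002,0.003,0.273,0,30],
  [0.002,0.003,0.273,0,30],
  [0.002,0.003,0.273,0,30],
])

```text
time_s: 19.9
tcp_pos: [0.562, -0.2224, 0.0309]
eef_rot: [180.0, -0.0, 16.8]
contact_force: [-0.5, 1.7, 3.7]
gripper_width: 0.0347
gripper_force: 20.0
```

step_arm([
  [0,0,0,0,30],
  [0,0,-0.1,0,30],
  [0,0,-0.25,0,30],
  [0,0,-0.4,0,30],
  [0,0,-0.4,0,30],
  [0,0,-0.4,0,30],
  [0,0,-0.4,0,30],
])

```text
time_s: 20.48
tcp_pos: [0.5615, -0.2223, 0.1303]
eef_rot: [-180.0, -0.0, 16.8]
contact_force: [0.4, 0.4, -2.3]
gripper_width: 0.0349
gripper_force: 20.0
```

Run:
```python
from h import *
crop("side",280,160,180,130,4,"pics/p3.png")
print(r.get_state()["gripper_width"])
go((.56,-.02,.13,16.8))
go((.5759,.1939,.13,16.8),(.5759,.1939,.04,16.8),q=(.56,-.02,.13,16.8))
```

```text
0.0339835619723218
[ 0.23  -0.776 -0.002] -0.0
20.53 [ 0.561  -0.2223  0.1295] [-1.7994e+02  8.0000e-02  1.6770e+01]
[ 0.308 -0.801 -0.   ] 0.0
[ 0.308 -0.801  0.36 ] 0.0
20.53 [ 0.56 -0.02  0.13] [180.    0.   16.8]
```

View pics/p3.png

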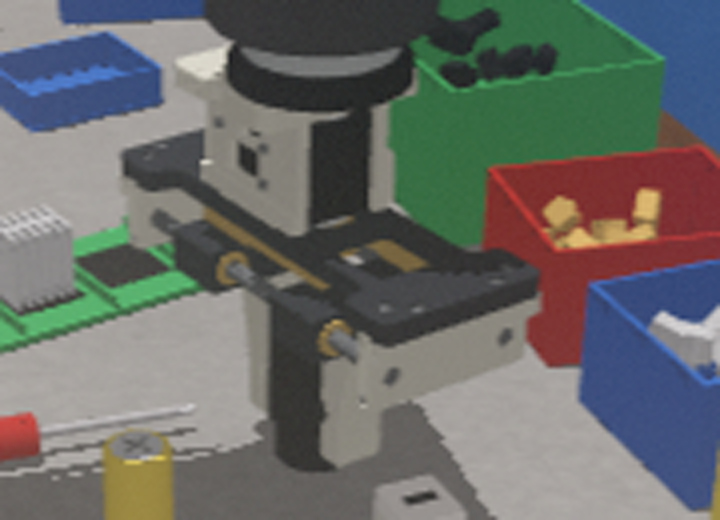

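The capacitor is held upright (300,400), and the heatsink stands square in bay 2 (35,260). Next, bay 3.

step_arm([
  [0.115,-0.39,0,0,30],
  [0.23,-0.776,0,0,30],
  [0.23,-0.776,0,0,30],
  [0.23,-0.776,0,0,30],
  [0.23,-0.776,0,0,30],
  [0.23,-0.776,0,0,30],
  [0.23,-0.776,0,0,30],
  [0.23,-0.776,0,0,30],
])

```text
time_s: 21.2
tcp_pos: [0.5601, -0.02, 0.1293]
eef_rot: [-180.0, 0.1, 16.8]
contact_force: [-0.3, -1.0, -1.0]
gripper_width: 0.0342
gripper_force: 20.0
```

step_arm([
  [0.308,-0.8,0,0,30],
  [0.308,-0.8,0,0,30],
  [0.308,-0.8,0,0,30],
  [0.308,-0.8,0,0,30],
  [0.308,-0.8,0,0,30],
  [0.308,-0.8,0,0,30],
  [0.308,-0.8,0,0,30],
  [0.308,-0.8,0.2,0,30],
  [0.308,-0.8,0.36,0,30],
  [0.308,-0.8,0.36,0,30],
  [0.308,-0.8,0.36,0,30],
  [0.308,-0.8,0.36,0,30],
])

```text
time_s: 22.2
tcp_pos: [0.5776, 0.1924, 0.0413]
eef_rot: [179.9, 0.0, 16.7]
contact_force: [0.8, 0.3, 0.3]
gripper_width: 0.0344
gripper_force: 20.0
```

Run:
```python
from h import *
eyes.capture("top")
go((.5759,.1939,.0175,16.8))
```

```text
[-0.008 -0.005  0.1  ] -0.001
22.25 [0.5783 0.1932 0.0424] [ 1.800e+02 -1.200e-01  1.676e+01]
```

step_arm([
  [-0.008,-0.005,0.04,0,30],
  [-0.008,-0.005,0.07,0,30],
  [-0.008,-0.005,0.09,0,30],
  [-0.008,-0.005,0.097,0,30],
  [-0.008,-0.005,0.1,0,30],
  [-0.008,-0.005,0.1,0,30],
  [-0.008,-0.005,0.1,0,30],
])

```text
time_s: 22.83
tcp_pos: [0.5744, 0.1942, 0.0169]
eef_rot: [180.0, -0.0, 16.8]
contact_force: [-4.8, -0.8, 11.4]
gripper_width: 0.034
gripper_force: 20.0
```

step_arm([
  [0,0,0.002,0,30],
  [0,0,0.002,0,30],
])

```text
time_s: 23.0
tcp_pos: [0.5744, 0.1942, 0.0168]
eef_rot: [180.0, -0.0, 16.8]
contact_force: [-7.5, -1.4, 16.4]
gripper_width: 0.0344
gripper_force: 20.0
```

step_arm([
  [0,0,-0.003,0,50],
  [0,0,-0.003,0,50],
  [0,0,-0.003,0,50],
  [0,0,-0.003,0,50],
  [0,0,-0.1,0,50],
  [0,0,-0.25,0,50],
  [0,0,-0.45,0,50],
  [0,0,-0.45,0,50],
  [0,0,-0.45,0,50],
])

```text
time_s: 23.75
tcp_pos: [0.5768, 0.1955, 0.1318]
eef_rot: [-179.9, -0.4, 16.8]
contact_force: [1.1, 0.0, -1.5]
gripper_width: 0.0497
gripper_force: 0.0
```

Run:
```python
from h import *
eyes.capture("top")
go((.60,-.01,.15,16.8))
go((.6205,-.2048,.15,7.5),q=(.60,-.01,.15,16.8))
```

```text
[-0.143  0.813 -0.082] -0.0
23.8 [0.5755 0.1949 0.1295] [-179.93   -0.22   16.79]
[-0.147  0.77  -0.   ] 0.155
23.8 [ 0.6  -0.01  0.15] [180.    0.   16.8]
```

step_arm([
  [-0.143,0.813,-0.08,0,65],
  [-0.143,0.813,-0.08,0,65],
  [-0.143,0.813,-0.08,0,65],
  [-0.143,0.813,-0.08,0,65],
  [-0.143,0.813,-0.08,0,65],
  [-0.143,0.813,-0.08,0,65],
  [-0.143,0.813,-0.08,0,65],
  [-0.143,0.813,-0.08,0,65],
])

```text
time_s: 24.47
tcp_pos: [0.5985, -0.011, 0.1463]
eef_rot: [-180.0, 0.1, 16.7]
contact_force: [-0.4, 0.0, -0.1]
gripper_width: 0.065
gripper_force: 0.0
```

step_arm([
  [-0.147,0.77,0,0.155,65],
  [-0.147,0.77,0,0.155,65],
  [-0.147,0.77,0,0.155,65],
  [-0.147,0.77,0,0.155,65],
  [-0.147,0.77,0,0.155,65],
  [-0.147,0.77,0,0.155,65],
  [-0.147,0.77,0,0.155,65],
  [-0.147,0.77,0.1,0.155,65],
  [-0.147,0.77,0.2,0.155,65],
  [-0.147,0.77,0.2,0.155,65],
  [-0.147,0.77,0.2,0.155,65],
])

```text
time_s: 25.38
tcp_pos: [0.6187, -0.2037, 0.0963]
eef_rot: [-180.0, 0.2, 7.6]
contact_force: [-0.2, -0.2, 0.8]
gripper_width: 0.0649
gripper_force: 0.0
```

Run:
```python
from h import *
eyes.capture("top")
go((.6205,-.2048,.0275,7.5))
```

```text
[0.002 0.003 0.282] 0.002
25.43 [ 0.6199 -0.2042  0.098 ] [1.7998e+02 4.0000e-02 7.6200e+00]
```

step_arm([
  [0.002,0.003,0.1,0,65],
  [0.002,0.003,0.2,0,65],
  [0.002,0.003,0.27,0,65],
  [0.002,0.003,0.282,0,65],
  [0.002,0.003,0.282,0,65],
  [0.002,0.003,0.282,0,65],
  [0.002,0.003,0.282,0,30],
  [0.002,0.003,0.282,0,30],
  [0.002,0.003,0.282,0,30],
  [0.002,0.003,0.282,0,30],
  [0.002,0.003,0.282,0,30],
  [0.002,0.003,0.282,0,30],
])

```text
time_s: 26.43
tcp_pos: [0.6202, -0.2062, 0.0275]
eef_rot: [180.0, -0.0, 7.5]
contact_force: [-0.8, 1.2, 2.9]
gripper_width: 0.036
gripper_force: 20.0
```

step_arm([
  [0,0,0,0,30],
  [0,0,-0.1,0,30],
  [0,0,-0.25,0,30],
  [0,0,-0.41,0,30],
  [0,0,-0.41,0,30],
  [0,0,-0.41,0,30],
  [0,0,-0.41,0,30],
])

```text
time_s: 27.02
tcp_pos: [0.6196, -0.2061, 0.1292]
eef_rot: [-180.0, 0.0, 7.5]
contact_force: [-0.6, 0.6, -2.0]
gripper_width: 0.036
gripper_force: 20.0
```

Run:
```python
from h import *
eyes.capture("top")
print(r.get_state()["gripper_width"])
go((.62,0,.13,7.5))
go((.6372,.2124,.13,16.8),(.6372,.2124,.04,16.8),q=(.62,0,.13,7.5))
```

```text
0.03573034486484293
[ 0.111 -0.817 -0.007] -0.001
27.07 [ 0.6191 -0.2061  0.1283] [-1.7995e+02  1.1000e-01  7.4700e+00]
[ 0.179 -0.833 -0.   ] -0.155
[ 0.179 -0.833  0.36 ] -0.155
27.07 [0.62 0.   0.13] [180.    0.    7.5]
```

step_arm([
  [0.055,-0.41,0,0,30],
  [0.11,-0.817,0,0,30],
  [0.11,-0.817,0,0,30],
  [0.11,-0.817,0,0,30],
  [0.11,-0.817,0,0,30],
  [0.11,-0.817,0,0,30],
  [0.11,-0.817,0,0,30],
  [0.11,-0.817,0,0,30],
])

```text
time_s: 27.73
tcp_pos: [0.6199, -0.0, 0.1281]
eef_rot: [180.0, 0.2, 7.6]
contact_force: [0.2, -0.8, -1.0]
gripper_width: 0.0362
gripper_force: 20.0
```

step_arm([
  [0.179,-0.833,0,-0.155,30],
  [0.179,-0.833,0,-0.155,30],
  [0.179,-0.833,0,-0.155,30],
  [0.179,-0.833,0,-0.155,30],
  [0.179,-0.833,0,-0.155,30],
  [0.179,-0.833,0,-0.155,30],
  [0.179,-0.833,0,-0.155,30],
  [0.179,-0.833,0.2,-0.155,30],
  [0.179,-0.833,0.36,-0.155,30],
  [0.179,-0.833,0.36,-0.155,30],
  [0.179,-0.833,0.36,-0.155,30],
  [0.179,-0.833,0.36,-0.155,30],
])

```text
time_s: 28.73
tcp_pos: [0.6388, 0.2108, 0.0403]
eef_rot: [179.9, 0.0, 16.7]
contact_force: [-0.2, 0.1, 1.0]
gripper_width: 0.0357
gripper_force: 20.0
```

Run:
```python
from h import *
eyes.capture("top")
go((.6372,.2124,.0147,16.8))
```

```text
[-0.008 -0.006  0.108] -0.001
28.78 [0.6395 0.2116 0.0416] [ 1.7999e+02 -1.3000e-01  1.6760e+01]
```

step_arm([
  [-0.008,-0.006,0.04,0,30],
  [-0.008,-0.006,0.07,0,30],
  [-0.008,-0.006,0.095,0,30],
  [-0.008,-0.006,0.105,0,30],
  [-0.008,-0.006,0.107,0,30],
  [-0.008,-0.006,0.107,0,30],
  [-0.008,-0.006,0.107,0,30],
])

```text
time_s: 29.37
tcp_pos: [0.6352, 0.2129, 0.0134]
eef_rot: [180.0, 0.0, 16.8]
contact_force: [-3.6, -2.0, 5.3]
gripper_width: 0.0357
gripper_force: 20.0
```

step_arm([
  [0,0,0.002,0,30],
  [0,0,0.002,0,30],
])

```text
time_s: 29.53
tcp_pos: [0.6352, 0.213, 0.0134]
eef_rot: [180.0, 0.0, 16.8]
contact_force: [-5.0, -1.3, 8.5]
gripper_width: 0.0361
gripper_force: 20.0
```

Seated; release, rise, and move aside toward the robot's right for a clear view.

step_arm([
  [0,0,-0.002,0,50],
  [0,0,-0.002,0,50],
  [0,0,-0.002,0,50],
  [0,0,-0.002,0,50],
  [0,0,-0.1,0,50],
  [0,0,-0.25,0,50],
  [0,0,-0.5,0,50],
  [0,0,-0.6,0,50],
  [0,0,-0.6,0,50],
])

```text
time_s: 30.28
tcp_pos: [0.6396, 0.2146, 0.1714]
eef_rot: [-179.9, -0.7, 16.9]
contact_force: [1.5, 0.4, 1.4]
gripper_width: 0.0501
gripper_force: 0.0
```

step_arm([
  [-0.15,0.9,0,0,50],
  [-0.15,0.9,0,0,50],
  [-0.15,0.9,0,0,50],
  [-0.15,0.9,0,0,50],
  [-0.15,0.9,0,0,50],
  [-0.15,0.9,0,0,50],
  [-0.15,0.9,0,0,50],
  [-0.15,0.9,0,0,50],
  [-0.15,0.9,0,0,50],
])

```text
time_s: 31.03
tcp_pos: [0.6647, -0.0131, 0.162]
eef_rot: [-180.0, 0.0, 16.8]
contact_force: [-0.0, -0.7, -0.5]
gripper_width: 0.05
gripper_force: 0.0
```

Run:
```python
from h import *
s=cv2.resize(eyes.capture("side")[170:270,225:375,::-1],None,fx=3.2,fy=3.2,interpolation=2)
t=cv2.resize(eyes.capture("top")[130:325,140:250,::-1],None,fx=2.8,fy=2.8,interpolation=2)
s=cv2.copyMakeBorder(s,0,len(t)-len(s),0,0,0)
cv2.imwrite("pics/f.png",cv2.hconcat([s,t]))
```

```text
(no output)
```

View pics/f.png

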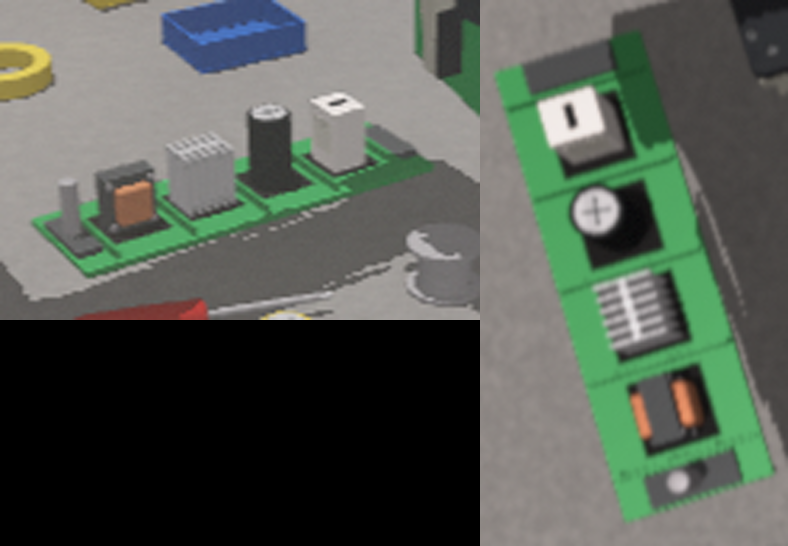

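All four stand upright on their pads in order from the post: transformer (125,200), heatsink (200,175), capacitor (270,148), relay (338,130).

```bash
python3 -c "
from h import *
print(workorder.close_job())"
```

```text
the job is handed in; nothing more can be done
None
```

All four parts stand upright on their pads in order from the post (transformer, heatsink, capacitor, relay), and the job was handed in at about 31 s; the transformer was first gripped askew, so I set it back on its socket and regripped it before carrying.

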